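Latch the instrument case

TASK

The lid of the grey slope-fronted instrument case stands slightly ajar on its gasket. Swing the wire bail of its draw latch over the keeper on the lid so that the cross-bar sits behind the keeper's lip, then push the lever down the slope until it snaps over centre and lies flat, clamping the lid shut. Let go, and leave the things lying in front of and behind the case where they are.

Things in the scene. Friction and masses are not known exactly. Their poses are not given: they have to be found in the camera images.
- case: Grey plastic instrument case, 286 (x) x 260 (y) x 162 tall, fixed. Origin on the table, under the latch's pivot; x from its front to its back, y left, z up. Its front slopes at 40 deg from horizontal, from x=-70, z=35 up to x=80, z=161; the flat top goes on to x=215. Lid seam at z=113. The steel draw latch is in the middle of the slope (y=0); all its hinges lie along y.
- handle_bar (a point): Middle of the fixed carry handle's bar (26 thick, along the case's y, ends bent down to the sides at y=-147 and 147), at case x=85, z=310, above the latch: an upright gripper over the keeper would strike it; one held square to the slope (tilted 40 deg, leaning away from the lid) passes in front of it.
- lid_edge (a point): Middle of the lid's lower front edge, on the seam (case x=23, z=113 when the lid is fully closed). The lid is hinged along the case's back edge (case x=215, z=113); its springy gasket (90 N m/rad at the hinge) holds this edge ajar, about 7 to 8 up, and lifts it again if it is only pressed down. Clamped, the latch pulls with about 26 N.
- keeper (a point): Keeper on the lid: post 24 wide (y) with a lip pointing up the slope. x up the slope, z out of it, y left. Origin = centre of the seated cross-bar, 70 up the slope from the lever's pivot and 11 off the face (lid closed). Post: x -12 to -3, z -12 to 12; lip: x -5 to 2, z 7.5 to 12. The cross-bar must pass the lip at x over 6, go down to about z=0, and is then drawn back to x=0.
- pivot (a point): Lever's pivot, fixed on the case below the seam, 16 off the slope (case x=-10, z=106). Its axes: x up the slope, y left, z square out of the slope.
- lever (a joint): Lever angle, rad. 0 = shut, flat on the slope, pointing down it; grows as its end swings out and up towards the keeper (1.57 = square to the slope). Limits 0 and 2.5. Friction 0.08 N m holds it where it is left. With the bail hooked, dead centre is at about 0.3: below that it snaps shut by itself, above it takes up to about 12 N near its end.
- lever_tip (a point): On the lever's pushed (outer) face, 70 from the pivot, 12 short of the end. Lever: steel plate 24 wide, 82 long, outer face 6.5 off the pivot's axis, 8 mm bead across the end. Axes: -x along the lever to its end, z out of the pushed face, y left. The bail's pivot is on the lever, 27 from the lever's pivot towards the end and 7 behind it (28 in all, 15 deg off the lever's line).
- bail (a joint): Bail angle about its pivot on the lever, rad; grows as the bail swings out, away from the lid. Bail minus lever = angle of the bail's legs above the uphill direction of the slope: 0 = parallel to the slope, towards the keeper; 1.57 = square to the slope. Limits -0.4 and 4.6. Friction (0.022 N m) holds it where it is left while it stands steep; laid towards the keeper it sinks by its own weight (40 g) but may be lifted as the lever turns, unless drawn taut.
- crossbar (a point): Middle of the bail's cross-bar (37 long, 6 thick), the part that goes behind the keeper; 97 from the bail's pivot. Axes: x along the legs, away from the bail's pivot; z square to the legs, along the knob's stalk (out of the slope when latched); y left. The legs, 5 mm wire, run at y=-18.5 and 18.5.
- knob (a point): Centre of the bail's black ball knob, 18 in diameter, on a 6 mm stalk that stands square to the legs just beyond the cross-bar: 9 (x) and 34 (z) from the cross-bar's middle in the crossbar's axes. Pinch it along y, the hinges' direction: the ball then turns freely between the finger pads as the bail swings.
- spool_a: wire spool, black flanges, diameter 60, 45 tall, standing before the slope, to the left. A bystander: leave it alone.
- screwdriver: screwdriver lying before the slope, to the right. A bystander: leave it alone.
- flux_bottle: bottle, diameter 44, 100 tall, behind the case. A bystander: leave it alone.
- project_box: black plastic box 70 x 50 x 28, behind the case. A bystander: leave it alone.

How it is judged:
On the way, in this order (a step that is already met when the one before it is completed fails the run):
1. The bail's cross-bar is behind the keeper, below its lip, while the lever still stands open (x of crossbar in the frame of keeper between -0.006 and 0.035 m and z of crossbar in the frame of keeper between -0.014 and 0.006 m and value of joint lever above 0.8 rad), for 0.2 s.
2. The lever is snapped shut with the bail on the keeper and the lid clamped (value of joint lever below 0.15 rad and z of lid_edge in the frame of case below 0.1163 m and x of crossbar in the frame of keeper between -0.006 and 0.008 m and z of crossbar in the frame of keeper between -0.014 and 0.009 m), for 0.2 s.
At the end, for the whole second after the job is handed in: The lever lies flat (below 0.15 rad) and still, the lid is clamped (its front edge less than 3 mm above fully closed), the cross-bar sits in the keeper (-6 to +8 mm along its x, -14 to +9 mm along its z), and the gripper has let go (all of step 2 and velocity of joint lever between -0.1 and 0.1 rad/s and contact force between case and the fingers below 0.1 N); the robot touches nothing.
It fails at once if a thing in front of or behind the case is pushed more than 40 mm away or tipped over (distance of any of spool_a, screwdriver, flux_bottle, project_box from where it was at the start of the episode above 0.04 m or angle between any of spool_a, flux_bottle, project_box's own z axis and vertical above 0.6 rad).
It also fails if it takes over 48 s, if anything falls off the work surface, if the arm or the gripper's body presses on something with over 40 N, if the wrist force passes 120 N, or if a joint passes its speed limit or range.

ROBOT

A 6-joint arm with a two-finger parallel gripper is mounted at the origin on the work surface. World frame = base frame: x ahead of the robot, y to its left, z up, the work surface at z = 0. Lengths are in m, angles in rad, forces in N, time in s.
With the tool pointing down it reaches from about 0.375 to 0.925 m from the base axis. Payload 5.7 kg.
Tool frame: the origin (TCP) lies on the centre line of the jaws, within the pads' length; the fingertips stand tips_ahead ahead of it and the grasp point (between the pads) lies 3 mm ahead of it (tips_ahead is the distance from the TCP to the fingertips, in m); z points along the fingers, y is the line along which they close (so a half turn about z gives the same grasp; the last joint's range is limited). The gripper opens to 85 mm and grips with 20 to 120 N. Pads are 22 mm wide; open, the fingers measure 114 mm over their backs; the gripper's body (76 mm by 85 mm) begins 54 mm behind the grasp point. The pads swing forward as they close: fully open they stand 13 mm farther back than shut.
Start: joints at [1.124, 0.359, 1.51, -0, 1.272, -0.115], TCP at [0.195, 0.567, 0.253] pointing down, gripper open.
Joint ranges: [-2.97, 2.97], [-1.01, 2.36], [0.21, 2.38], [-0.96, 4.11], [0.2, 2.71], [-2.98, 2.98]. Speed limits (rad/s): [2.39, 2.39, 3.14, 3.14, 3.14, 3.14].

INTERFACE

Orientations are given as a 3x3 rotation matrix whose columns are the frame's x, y, z axes.
In Python, from plant import * gives the robot as it stands. The module is installed in compiled form; this text tells all that it offers.
- The arm moves only by the tool step_arm, never from a script. Its argument "deltas" is a list of rows, each a list of 3 entries, a list of its own where there are three numbers: the shift along the tool's x, y, z in m, then the turn, a rotation vector about the tool's x, y, z in degrees, then the finger opening in m, from 0 to 0.0854. A call has 1 to 5 rows; each row is the pose to reach, as a shift and turn from the pose commanded when the call began, along the tool's axes at that moment; what a row does not reach only later rows make up. A row lasts 1/8 s, in which the tool goes at most 62.5 mm and 10.7 degrees, less where a joint would pass 70% of its speed; a pose out of reach is approached as far as the arm can. A call with a gripper value outside its range is refused whole. The fingers move at their own pace and stop on an object; "squeeze" is the grip in N (left out, the last holds). Time passes only in rows, so rows that repeat a pose let the fingers close. It gives the time, the measured TCP pose, the force, the opening and the grip force at its end, in the units of the state.
- sense(): the state, without advancing time (a new reading comes with each control period).
- capture(name): name is "scene" or "top" or "wrist"; returns a dict with "frame" (420x560x3 uint8, red, green, blue), "K" (3x3 intrinsics, pixels), "xyz" and "rotation" of the camera in the world. Camera axes: x right, y up, looking along -z (the intrinsics and any distortion apply to the point x, -y, -z); pixel columns grow to the right and rows downward; lengths in m; the calibration is good to about 2 mm. A picture is of the moment at which its call begins. There is no depth.
- hand_in(): hands the job in; it is judged then, once.
The state is a dict: "t": time; "joints": joint angles; "dq": joint speeds; "tau": joint torques, N m; "ee_pos": TCP position; "orientation": TCP orientation; "wrist_force": force on the tool from outside, world axes, zero at the start; "moment": the same for the moment, N m; "width": finger opening in m; "finger_force": force on a finger pad.
Only numpy, scipy, OpenCV 4.12 (cv2) and the standard library are available. Lean on these libraries where they do the work, as an engineer would, in place of code of your own. Each camera call takes 0.05 s, during which the arm holds its last target. There are 200 camera calls.

## Working session

There is one attempt and no reset: what is moved stays moved. The work goes in short steps, Python scripts to look and compute and a tool call to move; the robot and the scene stay as the last step left them, time stands still between calls to the robot, and variables do not carry over. Pictures are saved under pics/ and viewed, at most 10 in all, crops included, and the job is handed in when it is done.

Besides the shell and the picture viewer there is one more tool, called after "Emit:" as name([rows], argument=value, ...), one row to a line, values as JSON. step_arm: Moves the arm, as the interface text tells. Its arguments: {"type":"object","properties":{"deltas":{"type":"array","items":{"type":"array"}},"squeeze":{"type":"number"}},"required":["deltas"]}

```bash
mkdir -p pics
python3 - <<'E'
from plant import *
import cv2, numpy as np
s=sense(); print({k:np.round(v,3).tolist() for k,v in s.items()})
for n in ["scene","top"]:
    c=capture(n); f=c["frame"]; cv2.imwrite(f"pics/{n}0.png",cv2.resize(f[:,:,::-1],None,fx=1.42,fy=1.42,interpolation=cv2.INTER_CUBIC))
    np.savez(f"pics/{n}0.npz",**c); print(n,c["K"],c["xyz"],c["rotation"],c.keys())
E
```

```text
{'t': 0.0, 'joints': [1.124, 0.36, 1.511, -0.0, 1.272, -0.115], 'dq': [0.001, 0.001, -0.001, -0.001, 0.001, 0.0], 'tau': [-0.002, -52.76, -27.863, -0.001, 0.013, 0.0], 'ee_pos': [0.195, 0.567, 0.252], 'orientation': [[-0.945, 0.326, -0.001], [0.326, 0.945, -0.002], [0.0, -0.002, -1.0]], 'wrist_force': [0.278, -0.536, 0.069], 'moment': [0.018, -0.039, 0.016], 'finger_force': 0.0, 'width': 0.085}
scene [[477.27899309   0.         274.54490204]
 [  0.         477.27899309 209.66441715]
 [  0.           0.           1.        ]] [1.03313256 0.55073358 0.89162888] [[-0.79207759 -0.44412061  0.41877198]
 [ 0.61032393 -0.58839433  0.53037421]
 [ 0.01085294  0.67568409  0.7371114 ]] dict_keys(['frame', 'K', 'xyz', 'rotation'])
top [[512.46608726   0.         277.16135156]
 [  0.         512.46608726 214.18762499]
 [  0.           0.           1.        ]] [0.3497306  0.04767034 1.44843848] [[ 0.08420739  0.97507416 -0.20527909]
 [-0.99644428  0.08298236 -0.01458507]
 [ 0.00281302  0.20577734  0.97859479]] dict_keys(['frame', 'K', 'xyz', 'rotation'])
```

View pics/scene0.png

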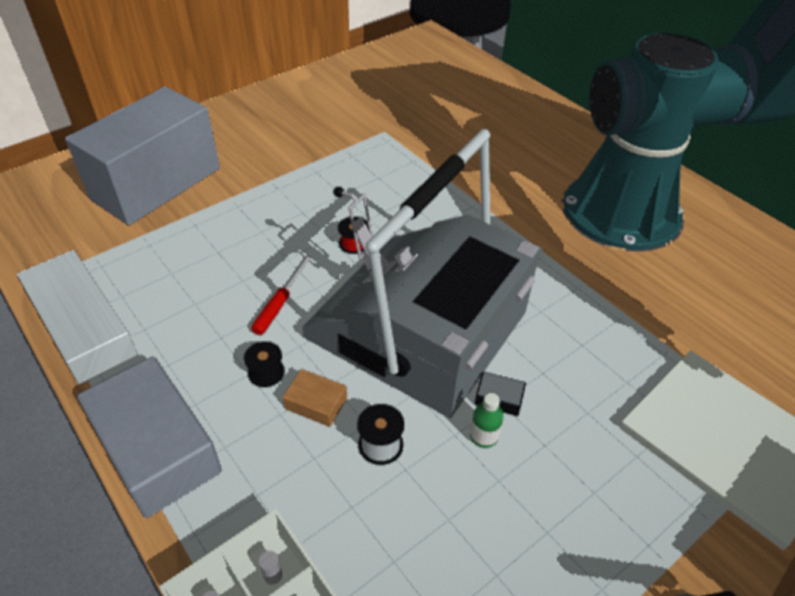

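View pics/top0.png

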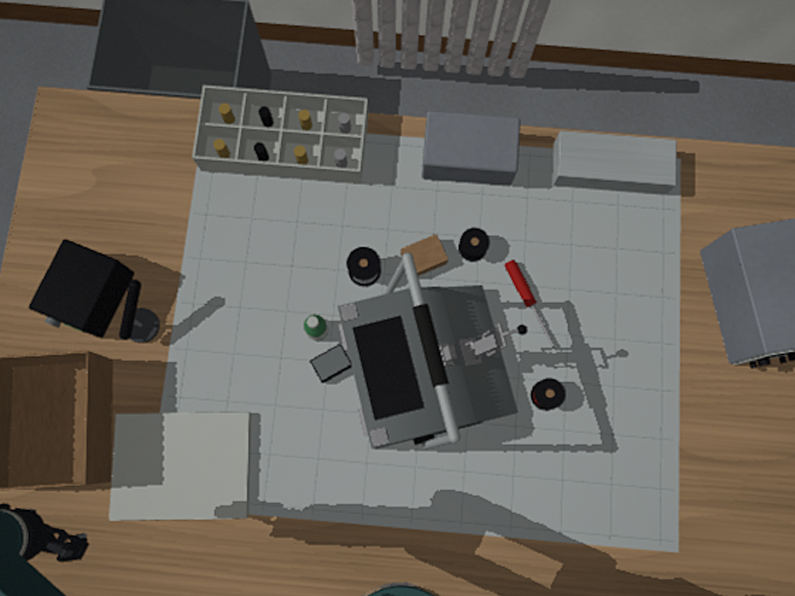

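The scene shows the case with its slope facing -y (right in the top view), the handle at top-view (430,340) and the knob at about (522,329) in the top view and (340,191) in the scene view. I'll take enlarged crops for measuring.

Run:
```python
import cv2, numpy as np
for n,(x0,y0,x1,y1),s in [("top",(230,170,380,320),4),("scene",(195,85,385,295),2.85)]:
    f=np.load(f"pics/{n}0.npz")["frame"][y0:y1,x0:x1,::-1]
    s=min(800/(x1-x0),600/(y1-y0)); 
    g=cv2.resize(f,None,fx=s,fy=s,interpolation=cv2.INTER_CUBIC)
    g=np.clip(255*(g/255.)**0.6,0,255).astype(np.uint8)
    for u in range((x0+9)//10*10,x1,10):
        X=int((u-x0+.5)*s); cv2.line(g,(X,0),(X,6 if u%50 else 14),(0,0,255),1)
        if u%20==0: cv2.putText(g,str(u),(X-10,24),0,.38,(0,0,255),1)
    for v in range((y0+9)//10*10,y1,10):
        Y=int((v-y0+.5)*s); cv2.line(g,(0,Y),(6,Y),(0,0,255),1)
        if v%20==0: cv2.putText(g,str(v),(8,Y+4),0,.38,(0,0,255),1)
    cv2.imwrite(f"pics/{n}0c.png",g); print(n,s,g.shape)
```

```text
top 4.0 (600, 600, 3)
scene 2.857142857142857 (600, 543, 3)
```

View pics/top0c.png

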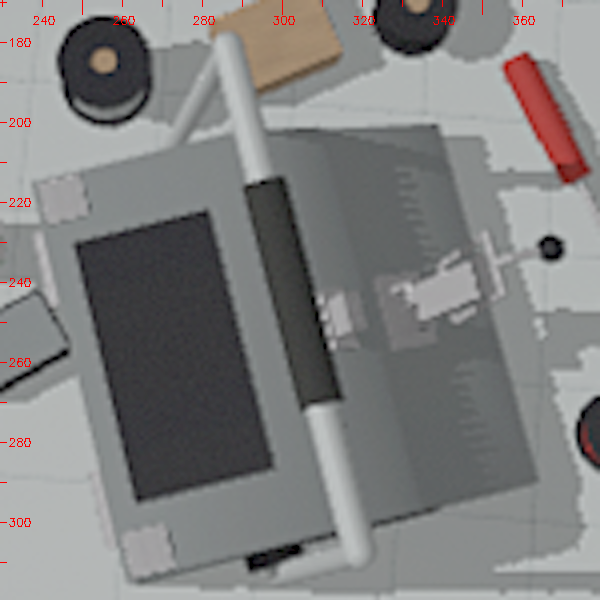

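View pics/scene0c.png

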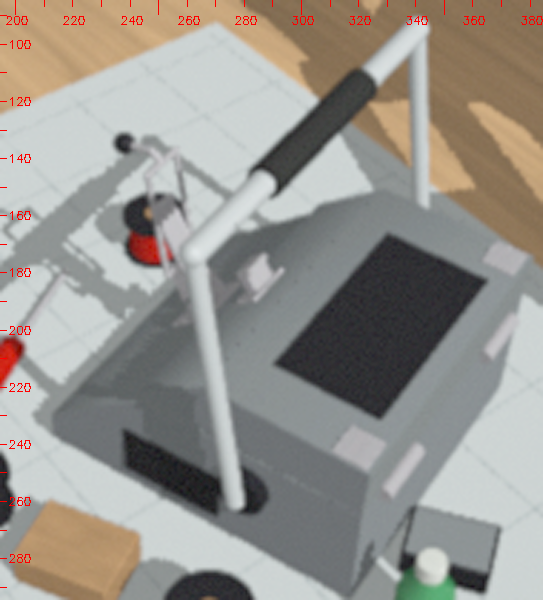

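```bash
cat > h.py <<'E'
import numpy as np
from scipy.optimize import least_squares
C={n:np.load(f"pics/{n}0.npz") for n in("top","scene")}
def proj(c,p):
    q=(np.atleast_2d(p)-c["xyz"])@c["rotation"]; q=q*[1,-1,-1]
    q=q@c["K"].T; return q[:,:2]/q[:,2:]
a40=np.radians(40); UX=np.array([np.cos(a40),np.sin(a40)]); UZ=np.array([-np.sin(a40),np.cos(a40)])
def w(P,p):  # case (m) -> world ; P=cx,cy,yaw
    c,s=np.cos(P[2]),np.sin(P[2]); p=np.atleast_2d(p)
    return p@np.array([[c,s,0],[-s,c,0],[0,0,1]])+[P[0],P[1],0]
def lid(p,a):
    p=np.array(p,float); h=np.array([.215,0,.113]); d=p-h
    c,s=np.cos(a),np.sin(a); return h+np.array([c*d[0]+s*d[2],d[1],-s*d[0]+c*d[2]])
def sl(q,y=0): # slope frame at pivot (x,z) -> case
    r=np.array([-.010,.106])+q[0]*UX+q[1]*UZ; return np.array([r[0],y,r[1]])
def latch(L,phi):
    d=np.array([-np.cos(L),np.sin(L)]); n=np.array([np.sin(L),np.cos(L)])
    bp=.027*d-.007*n; l=np.array([np.cos(phi),np.sin(phi)]); m=np.array([-l[1],l[0]])
    cb=bp+.097*l; return dict(bp=bp,cb=cb,knob=cb+.009*l+.034*m,tip=.07*d+.0065*n,end=.082*d+.0065*n,d=d,n=n)
E
cat > fit.py <<'E'
from h import *
T,S=C["top"],C["scene"]
def res(P,full=False):
    a=P[3]
    obs=[(T,(-.07,-.13,.035),0,(339,201)),(T,(-.07,.13,.035),0,(363.75,290)),(T,(.215,.13,.162),1,(262.75,315)),(T,(.215,-.13,.162),1,(238,215)),
     (T,(.085,0,.31),0,(303,242.6)),(S,(-.07,-.13,.035),0,(212.7,230.5)),(S,(.215,-.13,0),0,(317,293.5)),(S,(.215,-.13,.162),1,(324,251.1)),(S,(.215,.13,.162),1,(379,176.2)),(S,(.085,0,.31),0,(305.1,130.7))]
    r=[proj(c,w(P,lid(p,a) if k else p))[0]-o for c,p,k,o in obs]
    r=np.array(r); r=r if full else np.append(r.ravel(),(a-.039)/.003); return r
o=least_squares(res,[.4,-.05,1.4,.039],loss="soft_l1"); P=o.x
print(np.round(P,4)); print(np.round(res(P,True),1))
def r2(q):
    l=latch(*q); r=[]
    for c,k,b in[(T,'knob',(367.25,231.5)),(T,'cb',(352.5,235.75)),(S,'knob',(237.9,134.55)),(S,'cb',(251.9,140.85))]:
        r.append(proj(c,w(P,sl(l[k])))[0]-b)
    return np.array(r).ravel()
for g in[(1.6,1.6),(1.2,2),(2,1.5)]:
    o=least_squares(r2,g); print(np.round(o.x,3),o.cost,np.round(r2(o.x),1))
E
python3 fit.py
```

```text
[ 0.556  -0.079   1.9021  0.0387]
[[ 0.1 -0.9]
 [ 0.9 -0.1]
 [-1.2  0.4]
 [-0.7  0.2]
 [-0.   0.1]
 [-0.4 -0.8]
 [-0.3  2.6]
 [ 0.  -0.2]
 [ 2.2 -2.1]
 [-0.7 -0.2]]
[1.951 1.071] 0.5503131753262821 [-0.4 -0.   0.3 -0.6  0.5 -0.1 -0.5  0.1]
[1.951 1.071] 0.5503131753275876 [-0.4 -0.   0.3 -0.6  0.5 -0.1 -0.5  0.1]
[1.951 1.071] 0.5503131753260201 [-0.4 -0.   0.3 -0.6  0.5 -0.1 -0.5  0.1]
```

```bash
cat >> h.py <<'E'
from scipy.spatial.transform import Rotation as R
P=np.array([.556,-.079,1.9021]); LA=.0387
def slw(q,y=0): return w(P,sl(np.array(q,float),y))[0]
cy=w(np.array([0,0,P[2]]),[0,1,0])[0]; ux=w(np.array([0,0,P[2]]),[UX[0],0,UX[1]])[0]; uz=np.cross(ux,cy)
RT=np.column_stack([ux,-cy,-uz])
def rel(s,pos,Rot=RT):
    o=s["orientation"]; return np.round((np.array(pos)-s["ee_pos"])@o*1000,1), np.round((R.from_matrix(o).inv()*R.from_matrix(Rot)).as_rotvec(degrees=True),1)
def toslope(p): # world -> slope frame (mm)
    return np.round((np.array(p)-slw([0,0]))@np.column_stack([ux,cy,uz])*1000,1)
def kee(a=LA):  # keeper origin in slope frame with lid at angle a
    k=lid(sl([.07,-.005]),a); d=np.array([k[0]+.010,k[2]-.106]); return np.array([d@UX,d@UZ])
E
python3 - <<'E'
from h import *
import plant; from plant import *
s=sense(); print([x for x in dir(plant) if not x.startswith('_')])
l=latch(1.951,1.071); k=l['knob']; print({a:np.round(b*1000,1) for a,b in l.items()}); print("keeper mm",kee()*1000, "knob w",slw(k))
for nm,p in [("W1",[.3,.45,.5]),("W2",[.45,.1,.55]),("W3",[.62,-.25,.45]),("PRE",slw(k+[0,.06-.003]))]: print(nm,np.round(p,3),rel(s,p))
E
```

```text
['IKError', 'capture', 'hand_in', 'sense', 'tips_ahead']
{'bp': array([ 3.5, 27.7]), 'cb': array([ 50. , 112.8]), 'knob': array([ 24.5, 137. ]), 'tip': array([32. , 62.6]), 'end': array([36.5, 73.7]), 'd': array([371.1, 928.6]), 'n': array([ 928.6, -371.1])}
keeper mm [75.27476598 -0.9661001 ] knob w [ 0.58179726 -0.15399593  0.2266814 ]
W1 [0.3  0.45 0.5 ] (array([-137.1,  -76.7, -247.4]), array([-18.2,  37.2,  49.8]))
W2 [0.45 0.1  0.55] (array([-392.9, -358.8, -297. ]), array([-18.2,  37.2,  49.8]))
W3 [ 0.62 -0.25  0.45] (array([-667.6, -634.2, -196.5]), array([-18.2,  37.2,  49.8]))
PRE [ 0.594 -0.189  0.27 ] (array([-622.8, -584.4,  -17. ]), array([-18.2,  37.2,  49.8]))
```

Emit:
step_arm([
  [[0,0,-0.06],[0,0,0],0.05],
  [[-0.03,-0.02,-0.12],[0,0,0],0.05],
  [[-0.06,-0.04,-0.18],[-2,4,6],0.05],
  [[-0.1,-0.06,-0.23],[-4,8,12],0.05],
  [[-0.14,-0.08,-0.25],[-6,12,17],0.05],
])

```text
t: 0.72
ee_pos: [0.2996, 0.4484, 0.5035]
orientation: [[-0.793, 0.595, -0.135], [0.568, 0.801, 0.191], [0.222, 0.075, -0.972]]
wrist_force: [1.3, 0.5, -0.8]
width: 0.0499
finger_force: 0.0
```

Run:
```python
from h import *
from plant import *
s=sense(); print(s["t"],s["ee_pos"],s["width"],s["joints"],tips_ahead if not callable(tips_ahead) else tips_ahead())
k=latch(1.951,1.071)['knob']
for nm,p in [("W2",[.45,.1,.55]),("W3",[.62,-.25,.45]),("PRE",slw(k+[0,.06-.003]))]: print(nm,np.round(p,3),rel(s,p))
```

```text
0.725 [0.29957158 0.448425   0.50349775] 0.049931777395669154 [ 0.69871312  0.10479171  1.2793426   0.23843612  1.73230304 -0.20021253] 0.022
W2 [0.45 0.1  0.55] (array([-306.8, -186. , -132.1]), array([-11.7,  25. ,  32.9]))
W3 [ 0.62 -0.25  0.45] (array([-662.5, -372.6, -124.8]), array([-11.7,  25. ,  32.9]))
PRE [ 0.594 -0.189  0.27 ] (array([-646.6, -352.6,   65.2]), array([-11.7,  25. ,  32.9]))
```

Emit:
step_arm([
  [[-0.06,-0.04,-0.03],[-2,5,6],0.05],
  [[-0.12,-0.08,-0.06],[-4,10,12],0.05],
  [[-0.18,-0.12,-0.09],[-7,15,19],0.05],
  [[-0.24,-0.15,-0.11],[-9,20,26],0.05],
  [[-0.31,-0.186,-0.13],[-11.7,25,32.9],0.05],
])

```text
t: 1.35
ee_pos: [0.4207, 0.1621, 0.5427]
orientation: [[-0.246, 0.947, -0.207], [0.726, 0.322, 0.607], [0.642, -0.001, -0.767]]
wrist_force: [-0.2, 1.1, -0.4]
width: 0.0498
finger_force: 0.0
```

Run:
```python
from h import *
from plant import *
s=sense(); print(s["t"],s["ee_pos"],s["joints"])
k=latch(1.951,1.071)['knob']
for nm,p in [("W3",[.62,-.25,.45]),("PRE",slw(k+[0,.06-.008]))]: print(nm,np.round(p,3),rel(s,p))
```

```text
1.35 [0.42074732 0.16214421 0.54270074] [-0.24212302  0.07845712  1.3826481   0.64064436  2.01366715 -0.38649317]
W3 [ 0.62 -0.25  0.45] (array([-407.9,   56.1, -220.5]), array([ 0.1,  0.1, -0.2]))
PRE [ 0.593 -0.186  0.267] (array([-472.2,   51.1,  -35. ]), array([ 0.1,  0.1, -0.2]))
```

Emit:
step_arm([
  [[-0.06,0.01,-0.04],[0,0,0],0.05],
  [[-0.12,0.02,-0.08],[0,0,0],0.05],
  [[-0.19,0.03,-0.13],[0,0,0],0.05],
  [[-0.26,0.04,-0.17],[0,0,0],0.05],
  [[-0.34,0.05,-0.2],[0,0,0],0.05],
])

```text
t: 1.98
ee_pos: [0.5584, -0.1146, 0.4994]
orientation: [[-0.25, 0.945, -0.209], [0.727, 0.326, 0.605], [0.64, -0.001, -0.769]]
wrist_force: [-0.4, 0.7, 1.1]
width: 0.0504
finger_force: 0.0
```

```bash
cat > p.py <<'E'
from h import *
from plant import *
s=sense(); print(s["t"],s["ee_pos"],"slope mm",toslope(s["ee_pos"]),"w",s["width"],"F",np.round(s["wrist_force"]@RT,1))
k=latch(1.951,1.071)['knob']
print("PRE",rel(s,slw(k+[0,.06-.008])))
E
python3 p.py
```

```text
1.975 [ 0.55839185 -0.11462644  0.49935534] slope mm [234.1   9.3 317.1] w 0.050384326523950605 F [ 1.4 -0.2 -0.3]
PRE (array([-209.1,    9.4,  128.9]), array([-0. ,  0.2,  0. ]))
```

Emit:
step_arm([
  [[-0.06,0.003,0],[0,0,0],0.05],
  [[-0.12,0.006,0],[0,0,0],0.05],
  [[-0.18,0.009,0.03],[0,0,0],0.05],
  [[-0.205,0.009,0.08],[0,0,0],0.05],
  [[-0.209,0.009,0.12],[0,0.2,0],0.05],
])

```text
t: 2.6
ee_pos: [0.5922, -0.1891, 0.2694]
orientation: [[-0.245, 0.946, -0.213], [0.724, 0.325, 0.609], [0.645, -0.004, -0.764]]
wrist_force: [0.1, -0.3, 0.1]
width: 0.0497
finger_force: 0.0
```

Emit:
step_arm([
  [[0,0,0],[0,0,0],0.05],
])

```text
t: 2.72
ee_pos: [0.5914, -0.1871, 0.271]
orientation: [[-0.246, 0.945, -0.216], [0.721, 0.327, 0.61], [0.647, -0.006, -0.762]]
wrist_force: [0.7, -0.1, 1.1]
width: 0.05
finger_force: 0.0
```

```bash
cat p.py > p2.py
cat >> p2.py <<'E'
import cv2
c=capture("wrist"); np.savez("pics/wr1.npz",**c); print(c["xyz"])
cv2.imwrite("pics/wr1.png",cv2.resize(c["frame"][:,:,::-1],None,fx=1.4,fy=1.4))
print("knob px*1.4",proj(c,slw(k))*1.4)
E
python3 p2.py
```

```text
2.725 [ 0.59144866 -0.18705271  0.27099486] slope mm [ 26.6   1.6 193.1] w 0.0499794160257874 F [ 0.4  0.6 -1.1]
PRE (array([-2.2,  1.7,  4. ]), array([-0.3, -0.3, -0.1]))
[ 0.59865362 -0.20792152  0.40994018]
knob px*1.4 [[400.09970911 361.3263916 ]]
```

View pics/wr1.png

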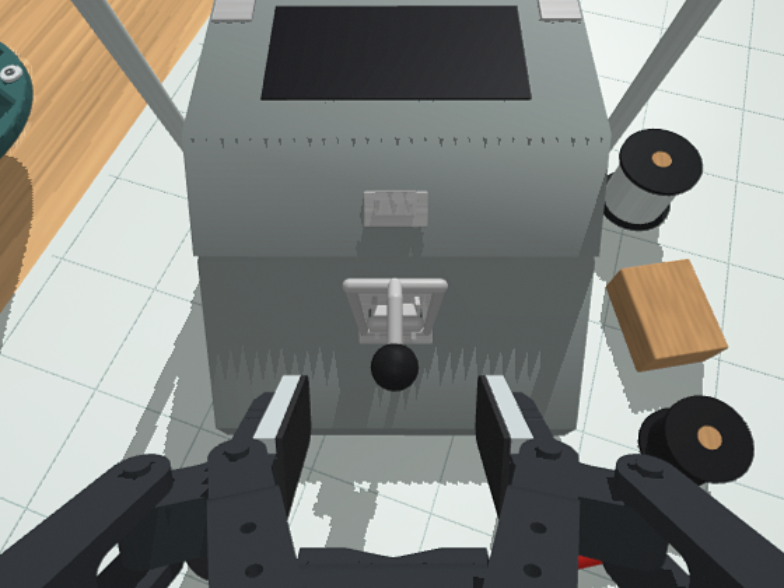

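The wrist view shows the knob at (394,367), cross-bar ends at (347,286)/(444,285), front-bottom case corners (218,433)/(577,433), and lid edge corners (197,256)/(604,256). The knob is a few px from prediction, so I'll refit with these.

```bash
cat > fit2.py <<'E'
from h import *
T,S=C["top"],C["scene"]; W=np.load("pics/wr1.npz"); q=lambda x,y:(x/1.4,y/1.4)
def res(X,full=False):
    P=X[:3];L,f,a=X[3:]; l=latch(L,f)
    obs=[(T,(-.07,-.13,.035),(339,201)),(T,(-.07,.13,.035),(363.75,290)),(T,lid((.215,.13,.162),a),(262.75,315)),(T,lid((.215,-.13,.162),a),(238,215)),
     (T,(.085,0,.31),(303,242.6)),(S,(-.07,-.13,.035),(212.7,230.5)),(S,lid((.215,-.13,.162),a),(324,251.1)),(S,(.085,0,.31),(305.1,130.7)),
     (T,sl(l['knob']),(367.25,231.5)),(T,sl(l['cb']),(352.5,235.75)),(S,sl(l['knob']),(237.9,134.55)),(S,sl(l['cb']),(251.9,140.85)),
     (W,sl(l['knob']),q(394,367)),(W,sl(l['cb'],.0185),q(347,286)),(W,sl(l['cb'],-.0185),q(444,285)),(W,(-.07,.13,.035),q(218,433)),(W,(-.07,-.13,.035),q(577,433)),
     (W,lid((.023,.13,.113),a),q(197,256)),(W,lid((.023,-.13,.113),a),q(604,256))]
    r=np.array([proj(c,w(P,p))[0]-o for c,p,o in obs])
    return r if full else np.append(r.ravel(),(a-.039)/.002)
o=least_squares(res,[.556,-.079,1.902,1.95,1.07,.039],loss="soft_l1"); print(np.round(o.x,4)); print(np.round(res(o.x,True),1).tolist())
X=o.x; import plant
s=plant.sense(); 
def kr(p): return np.concatenate([proj(W,p)[0]-q(394,367),proj(T,p)[0]-(367.25,231.5),proj(S,p)[0]-(237.9,134.55)])
kk=least_squares(kr,w(X,sl(latch(X[3],X[4])['knob']))[0]); print("knob triang",kk.x, kk.fun.round(1),"model",w(X,sl(latch(X[3],X[4])['knob']))[0])
E
python3 fit2.py
```

```text
[ 0.5554 -0.0796  1.897   1.8066  1.0528  0.0394]
[[0.6, -0.6], [0.9, 0.3], [-1.4, 0.3], [-0.3, -0.0], [0.2, 0.2], [-0.4, -1.2], [-0.5, -0.3], [-0.8, -0.3], [0.3, 0.4], [1.0, -0.3], [0.2, -0.1], [-0.9, 0.3], [2.0, 0.0], [3.2, -0.7], [-0.7, 0.3], [-1.3, -4.2], [0.5, -2.5], [-1.7, 0.1], [-2.0, 1.2]]
knob triang [ 0.58032925 -0.15626066  0.22487841] [ 0.3  0.   0.4  0.8  0.5 -0.2] model [ 0.58124158 -0.15606163  0.22523512]
```

```bash
sed -i 's/^P=np.array.*/P=np.array([.5554,-.0796,1.897]); LA=.0394/' h.py
python3 - <<'E'
from h import *
from plant import *
s=sense(); kn=np.array([.5803,-.1563,.2249]); print(s["ee_pos"],toslope(s["ee_pos"]),toslope(kn)); print(rel(s,kn+.008*uz)); print(kee()*1000)
E
```

```text
[ 0.59273502 -0.18840044  0.273254  ] [ 27.1  -0.5 195.6] [ 22.3   1.  136.5]
(array([-4.8, -1.2, 51.1]), array([-0.4, -0.1,  0.2]))
[75.37160002 -0.89502466]
```

Emit:
step_arm([
  [[-0.004,-0.001,0.02],[0,0,0],0.05],
  [[-0.004,-0.001,0.035],[0,0,0],0.05],
  [[-0.004,-0.001,0.05],[0,0,0],0.05],
  [[-0.004,-0.001,0.05],[0,0,0],0.012],
  [[-0.004,-0.001,0.05],[0,0,0],0.012],
], squeeze=25)

```text
t: 3.4
ee_pos: [0.5831, -0.162, 0.2335]
orientation: [[-0.25, 0.945, -0.21], [0.725, 0.326, 0.607], [0.642, -0.0, -0.767]]
wrist_force: [-0.3, -0.7, -0.8]
width: 0.0159
finger_force: 24.7
```

Emit:
step_arm([
  [[0,0,0],[0,0,0],0.012],
  [[0,0,0],[0,0,0],0.012],
])

```text
t: 3.65
ee_pos: [0.5831, -0.1622, 0.2334]
orientation: [[-0.25, 0.945, -0.21], [0.725, 0.326, 0.607], [0.642, -0.0, -0.767]]
wrist_force: [1.2, -0.2, 1.9]
width: 0.0161
finger_force: 24.4
```

```bash
cat > p3.py <<'E'
from h import *
from plant import *
import cv2,sys
S=[sense()]
s=S[0]; print(s["t"],"slope mm",toslope(s["ee_pos"]),"w",s["width"],"ff",s["finger_force"],"F tool",np.round(s["wrist_force"]@RT,1))
def path(Ls):
    for L,f in Ls:
        k=latch(L,f); print("L",L,"phi",f,"cb-keeper",np.round((k['cb']-kee())*1000,1),"knob",np.round(k['knob']*1000,1))
for f in [1.05,.8,.55,.3,.05,-.15,-.3]: path([(1.81,f)])
c=capture("wrist"); np.savez("pics/wr2.npz",**c)
cv2.imwrite("pics/wr2.png",cv2.resize(c["frame"][150:350,180:380,::-1],None,fx=3,fy=3))
E
python3 p3.py
```

```text
3.65 slope mm [ 22.8   0.2 147.2] w 0.01605801069281897 ff 24.445165693759918 F tool [ 0.7  1.  -1.8]
L 1.81 phi 1.05 cb-keeper [-27.5 112.9] knob [ 22.8 136.8]
L 1.81 phi 0.8 cb-keeper [-8.2 98.4] knob [ 49.1 127.6]
L 1.81 phi 0.55 cb-keeper [ 6.9 79.5] knob [ 72.2 112.3]
L 1.81 phi 0.3 cb-keeper [16.9 57.5] knob [90.8 91.7]
L 1.81 phi 0.05 cb-keeper [21.1 33.6] knob [103.8  67.1]
L 1.81 phi -0.15 cb-keeper [20.1 14.3] knob [109.5  45.7]
L 1.81 phi -0.3 cb-keeper [16.9  0.1] knob [110.9  29. ]
```

View pics/wr2.png

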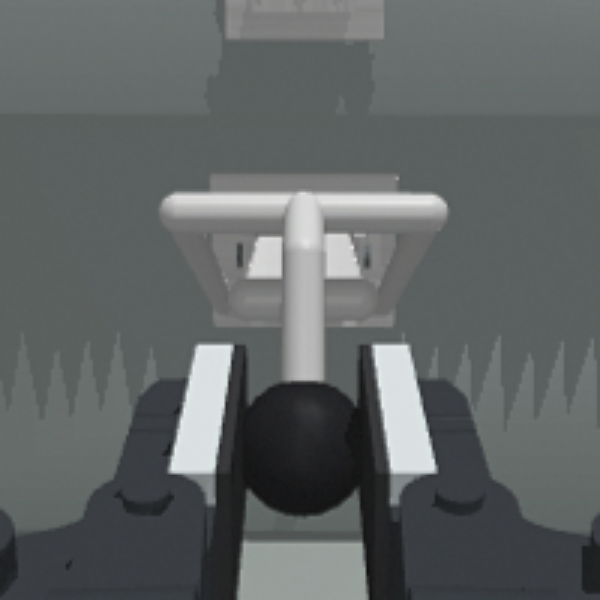

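The ball sits centred between the pads near their tips, the cross-bar stands clear (crop y≈212) and the keeper is ahead at the top. Next I'll swing the bail along its arc.

Emit:
step_arm([
  [[0.0134,0,0.0038],[0,0,0],0.012],
  [[0.0263,0,0.0092],[0,0,0],0.012],
  [[0.0383,0,0.0161],[0,0,0],0.012],
  [[0.0494,0,0.0245],[0,0,0],0.012],
  [[0.0593,0,0.0342],[0,0,0],0.012],
])

```text
t: 4.32
ee_pos: [0.5606, -0.0969, 0.245]
orientation: [[-0.25, 0.945, -0.21], [0.724, 0.327, 0.607], [0.643, -0.001, -0.766]]
wrist_force: [2.3, 0.1, 0.4]
width: 0.0157
finger_force: 24.8
```

Emit:
step_arm([
  [[0.0087,0,0.0109],[0,0,0],0.012],
  [[0.016,0,0.0228],[0,0,0],0.012],
  [[0.0217,0,0.0355],[0,0,0],0.012],
  [[0.0235,0,0.041],[0,0,0],0.012],
  [[0.0235,0,0.041],[0,0,0],0.012],
])

```text
t: 4.95
ee_pos: [0.5462, -0.0557, 0.2283]
orientation: [[-0.249, 0.945, -0.211], [0.724, 0.326, 0.608], [0.643, -0.001, -0.766]]
wrist_force: [2.9, 1.6, 0.9]
width: 0.0156
finger_force: 25.1
```

```bash
cat > p4.py <<'E'
from h import *
from plant import *
import cv2,sys
s=sense(); print(s["t"],"slope mm",toslope(s["ee_pos"]),"w",s["width"],"ff",s["finger_force"],"F tool",np.round(s["wrist_force"]@RT,1))
kn=(toslope(s["ee_pos"])-[0,0,10.3])[[0,2]]/1000
o=least_squares(lambda q:latch(*q)['knob']-kn,[1.8,0.2]); k=latch(*o.x); print("L,phi",o.x,"cb-keeper",(k['cb']-kee())*1000)
for n in sys.argv[1:]:
    c=capture("wrist"); np.savez(f"pics/{n}.npz",**c); cv2.imwrite(f"pics/{n}.png",cv2.resize(c["frame"][:,:,::-1],None,fx=1.4,fy=1.4))
E
python3 p4.py wr3
```

```text
4.95 slope mm [105.9   1.   70.8] w 0.01560671279350038 ff 25.123663544654846 F tool [ 1.1  3.2 -0.3]
L,phi [ 1.80528183 -0.01306326] cb-keeper [21.08493578 27.51544074]
```

View pics/wr3.png

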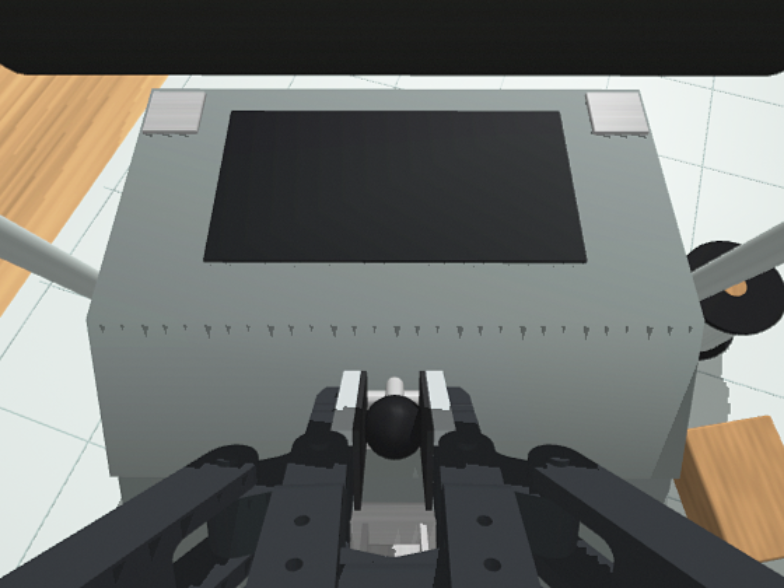

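The ball is still held at (394,427), with the keeper visible below it at (393,520) and the cross-bar uphill of the lip. I'll lower it behind the lip.

Emit:
step_arm([
  [[0.002,0,0.008],[0,0,0],0.012],
  [[0.0036,0,0.0148],[0,0,0],0.012],
  [[0.0045,0,0.023],[0,0,0],0.012],
  [[0.005,0,0.0315],[0,0,0],0.012],
  [[0.005,0,0.0315],[0,0,0],0.012],
])

```text
t: 5.62
ee_pos: [0.5384, -0.0328, 0.2069]
orientation: [[-0.249, 0.945, -0.211], [0.724, 0.326, 0.607], [0.643, -0.001, -0.766]]
wrist_force: [3.6, 0.9, 0.9]
width: 0.016
finger_force: 25.2
```

Emit:
step_arm([
  [[0,0,0],[0,0,0],0.012],
  [[0,0,0],[0,0,0],0.012],
])

```text
t: 5.88
ee_pos: [0.5386, -0.0334, 0.2076]
orientation: [[-0.249, 0.945, -0.21], [0.725, 0.326, 0.607], [0.642, -0.001, -0.766]]
wrist_force: [3.8, 1.8, 1.6]
width: 0.0158
finger_force: 25.2
```

```bash
python3 p4.py
python3 - <<'E'
from h import *
k0=kee(); print(k0*1000)
for x,z in [(16,-1),(12,-1),(8,-1),(5,-1),(3,-1),(1,-1),(0,0)]:
    t=k0+np.array([x,z])/1000
    o=least_squares(lambda q:latch(*q)['cb']-t,[1.5,-.3]); print(x,z,o.x.round(3),o.cost<1e-9,(latch(*o.x)['knob']*1000).round(1),(latch(*o.x)['tip']*1000).round(1))
E
```

```text
5.875 slope mm [110.6   1.2  39.8] w 0.015836937785154697 ff 25.188137590885162 F tool [ 1.4  4.2 -0.9]
L,phi [ 1.7990981  -0.29586717] cb-keeper [16.70609155  0.49646131]
[75.37160002 -0.89502466]
16 -1 [ 1.791 -0.312] True [110.4  27.7] [21.6 66.9]
12 -1 [ 1.641 -0.307] True [106.2  27.8] [11.4 69.4]
8 -1 [ 1.479 -0.294] True [101.8  28. ] [ 0.  70.3]
5 -1 [ 1.344 -0.278] True [98.4 28.3] [-9.4 69.7]
3 -1 [ 1.244 -0.263] True [95.9 28.6] [-16.3  68.4]
1 -1 [ 1.134 -0.244] True [93.3 28.9] [-23.7  66.2]
0 0 [ 1.059 -0.218] True [91.5 30.3] [-28.6  64.2]
```

Emit:
step_arm([
  [[-0.003,0.001,0.0015],[0,0,0],0.012],
  [[-0.006,0.001,0.0015],[0,0,0],0.012],
  [[-0.009,0.001,0.0015],[0,0,0],0.012],
  [[-0.012,0.001,0.001],[0,0,0],0.012],
  [[-0.015,0.001,0.001],[0,0,0],0.012],
])

```text
t: 6.5
ee_pos: [0.5425, -0.0435, 0.1971]
orientation: [[-0.249, 0.945, -0.211], [0.724, 0.327, 0.607], [0.643, -0.002, -0.766]]
wrist_force: [-0.2, 3.5, 3.0]
width: 0.0157
finger_force: 25.2
```

```bash
python3 p4.py
```

```text
6.5 slope mm [95.5  0.6 38.7] w 0.01570722268473609 ff 25.163709819316864 F tool [ 4.5  0.9 -0.1]
L,phi [ 1.22699408 -0.26240314] cb-keeper [ 2.61680163 -1.20651516]
```

Emit:
step_arm([
  [[-0.001,0,-0.0003],[0,0,0],0.012],
  [[-0.002,0,-0.0006],[0,0,0],0.012],
  [[-0.003,0,-0.001],[0,0,0],0.012],
  [[-0.003,0,-0.001],[0,0,0],0.012],
])

```text
t: 7.0
ee_pos: [0.5434, -0.0458, 0.1961]
orientation: [[-0.249, 0.945, -0.211], [0.724, 0.327, 0.608], [0.643, -0.002, -0.766]]
wrist_force: [-2.4, 3.4, 2.9]
width: 0.0156
finger_force: 25.1
```

```bash
python3 p4.py
```

```text
7.0 slope mm [93.   0.5 39.5] w 0.015571312689389041 ff 25.114851593971252 F tool [ 5.  -1.2  0.3]
L,phi [ 1.12127695 -0.23914443] cb-keeper [ 0.83090045 -0.80552576]
```

Emit:
step_arm([
  [[-0.001,0,-0.0003],[0,0,0],0.012],
  [[-0.002,0,-0.0006],[0,0,0],0.012],
  [[-0.003,0,-0.0009],[0,0,0],0.012],
  [[-0.003,0,-0.0009],[0,0,0],0.012],
])

```text
t: 7.5
ee_pos: [0.5438, -0.0471, 0.1953]
orientation: [[-0.249, 0.945, -0.213], [0.722, 0.327, 0.61], [0.646, -0.002, -0.764]]
wrist_force: [-3.1, 10.0, 3.7]
width: 0.0162
finger_force: 25.0
```

```bash
python3 p4.py
```

```text
7.5 slope mm [91.5  0.5 39.7] w 0.016222535073284618 ff 24.95815873146057 F tool [10.4  0.2  3.9]
L,phi [ 1.05415725 -0.22601043] cb-keeper [-0.26181459 -0.82347262]
```

Emit:
step_arm([
  [[0.001,0,0],[0,0,0],0.05],
  [[0.001,0,0],[0,0,0],0.05],
  [[0.001,0,-0.01],[0,0,0],0.05],
  [[0.001,0,-0.04],[0,0,0],0.05],
  [[0.001,0,-0.075],[0,0,0],0.05],
])

```text
t: 8.12
ee_pos: [0.5606, -0.0947, 0.2537]
orientation: [[-0.249, 0.945, -0.21], [0.725, 0.326, 0.607], [0.642, -0.001, -0.767]]
wrist_force: [0.8, -0.6, 0.7]
width: 0.0502
finger_force: 0.0
```

```bash
python3 p4.py wr4
python3 - <<'E'
from h import *
k0=kee()
# taut lever vs path of the TCP: corner = TCP + (-11,-22) mm touches face at r
for L in [1.05,.9,.75,.6,.45,.3,.15,.05,0]:
    l=latch(L,0); c=.062*l['d']+.0065*l['n']; print(L,(c*1000).round(1),"TCP",(c*1000+[11,22]).round(1))
W=np.load("pics/wr4.npz"); l=latch(1.05,-.22)
for n,p in [("knob",l['knob']),("cb",l['cb']),("end",l['end']),("tip",l['tip']),("keeperlip",k0+[.0,.012])]: print(n,proj(W,slw(p))*1.4)
E
```

```text
8.125 slope mm [ 9.040e+01 -1.000e-01  1.169e+02] w 0.050174068068827946 ff 0.0 F tool [-0.1  0.6 -1.1]
L,phi [2.52776405 0.55704648] cb-keeper [25.0030735  73.45130827]
1.05 [-25.2  57. ] TCP [-14.2  79. ]
0.9 [-33.4  52.6] TCP [-22.4  74.6]
0.75 [-40.9  47. ] TCP [-29.9  69. ]
0.6 [-47.5  40.4] TCP [-36.5  62.4]
0.45 [-53.   32.8] TCP [-42.   54.8]
0.3 [-57.3  24.5] TCP [-46.3  46.5]
0.15 [-60.3  15.7] TCP [-49.3  37.7]
0.05 [-61.6   9.6] TCP [-50.6  31.6]
0 [-62.    6.5] TCP [-51.   28.5]
knob [[395.33383269 325.00918095]]
cb [[395.14895843 335.16974681]]
end [[393.60725244 648.64134754]]
tip [[393.75021824 615.51953928]]
keeperlip [[395.14215891 343.88447462]]
```

View pics/wr4.png

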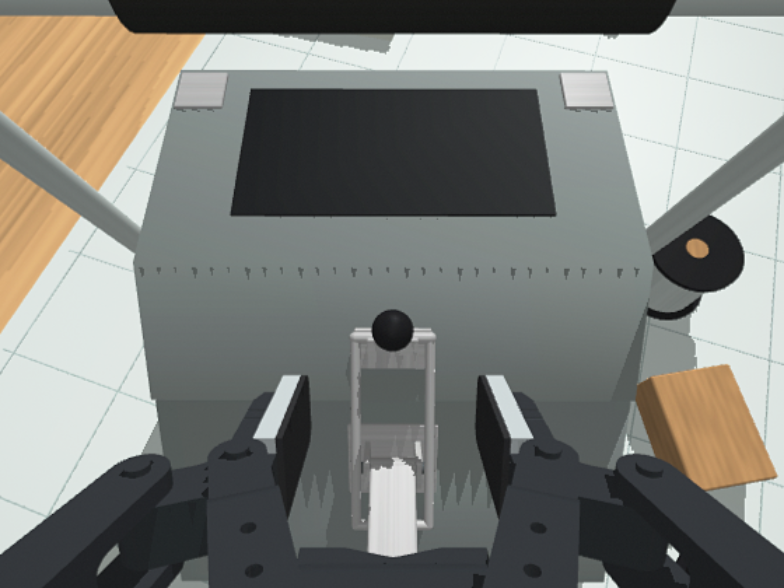

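The knob shows at (393,330) and the cross-bar at (393,335) at the keeper, both where predicted. Next I'll close the fingers and go to the uphill side of the lever.

Emit:
step_arm([
  [[-0.02,0,-0.005],[0,0,0],0.0],
  [[-0.045,0,-0.005],[0,0,0],0.0],
  [[-0.07,0,-0.005],[0,0,0],0.0],
  [[-0.085,0,0.005],[0,0,0],0.0],
  [[-0.086,0,0.03],[0,0,0],0.0],
])

```text
t: 8.8
ee_pos: [0.5757, -0.1388, 0.1723]
orientation: [[-0.248, 0.946, -0.21], [0.725, 0.325, 0.608], [0.643, -0.001, -0.766]]
wrist_force: [-0.1, 0.5, -0.4]
width: 0.0
finger_force: 0.0
```

Emit:
step_arm([
  [[0,0,0.005],[0,0,0],0.0],
  [[0,0,0.005],[0,0,0],0.0],
])

```text
t: 9.05
ee_pos: [0.5742, -0.1343, 0.1705]
orientation: [[-0.249, 0.945, -0.211], [0.724, 0.327, 0.608], [0.643, -0.002, -0.766]]
wrist_force: [-0.4, -0.3, -0.0]
width: 0.0003
finger_force: 0.0
```

```bash
python3 p4.py
```

```text
9.05 slope mm [ 4.8 -0.3 80.2] w 0.00028387169795034486 ff 0.0 F tool [-0.1 -0.5 -0.1]
L,phi [-1.24858009  1.19185336] cb-keeper [-41.39787823  63.18631856]
```

Emit:
step_arm([
  [[-0.01,0,0.0005],[0,0,0],0],
  [[-0.018,0,0.001],[0,0,0],0],
  [[-0.022,0,0.003],[0,0,0],0],
  [[-0.0255,0,0.005],[0,0,0],0],
  [[-0.029,0,0.0075],[0,0,0],0],
])

```text
t: 9.68
ee_pos: [0.5803, -0.1516, 0.1468]
orientation: [[-0.25, 0.945, -0.21], [0.725, 0.326, 0.607], [0.642, -0.001, -0.767]]
wrist_force: [-0.0, -2.2, 4.6]
width: -0.0
finger_force: 2.0
```

```bash
python3 p4.py | head -1
```

```text
9.675 slope mm [-24.5  -0.5  73.8] w -2.3230667097199373e-05 ff 1.9843604508787394 F tool [ 1.3 -0.7 -4.9]
```

Emit:
step_arm([
  [[-0.0058,0,0.0037],[0,0,0],0],
  [[-0.0092,0,0.007],[0,0,0],0],
  [[-0.0123,0,0.0103],[0,0,0],0],
  [[-0.0152,0,0.0141],[0,0,0],0],
  [[-0.0178,0,0.0179],[0,0,0],0],
])

```text
t: 10.3
ee_pos: [0.5809, -0.1535, 0.1208]
orientation: [[-0.25, 0.945, -0.21], [0.725, 0.326, 0.607], [0.642, -0.001, -0.767]]
wrist_force: [0.7, -3.1, 2.8]
width: 0.0002
finger_force: 1.6
```

```bash
python3 p4.py wr5| head -1
python3 - <<'E'
from h import *
W=np.load("pics/wr5.npz")
for a in(LA,.02): print("knob if hooked",a,proj(W,slw(kee(a)+[.0148,.032]))*1.4)
E
```

```text
10.3 slope mm [-42.7  -0.5  55.2] w 0.00015236611325759834 ff 1.5639244392514229 F tool [-0.6 -0.4 -4.1]
knob if hooked 0.0394 [[ 396.73221725 -117.28375338]]
knob if hooked 0.02 [[396.63269473 -99.94043725]]
```

View pics/wr5.png

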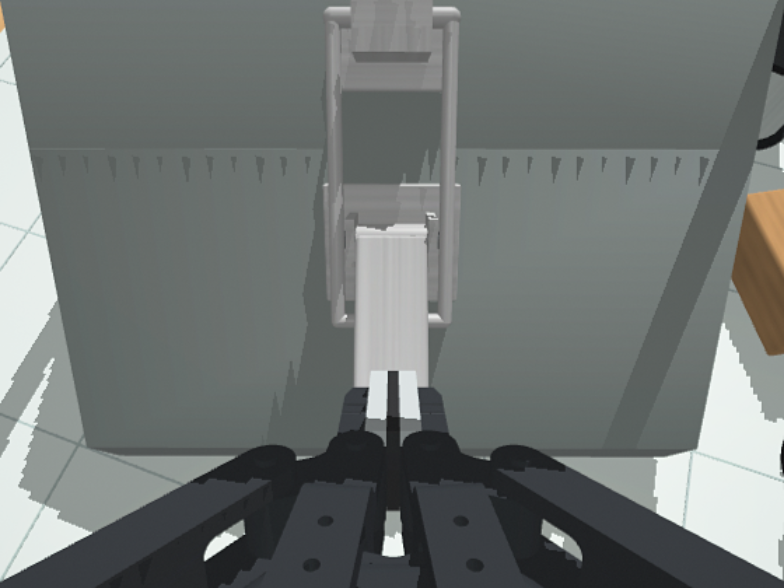

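The cross-bar lies at the keeper (ends at (330,12) and (457,12), middle hidden under the lip) with the fingertips on the lever. I'll push on through dead centre.

Emit:
step_arm([
  [[-0.0024,0,0.004],[0,0,0],0],
  [[-0.0043,0,0.0083],[0,0,0],0],
  [[-0.006,0,0.0127],[0,0,0],0],
  [[-0.0073,0,0.0171],[0,0,0],0],
  [[-0.0083,0,0.021],[0,0,0],0],
])

```text
t: 10.98
ee_pos: [0.578, -0.1459, 0.0995]
orientation: [[-0.249, 0.945, -0.211], [0.724, 0.327, 0.608], [0.643, -0.002, -0.766]]
wrist_force: [-0.2, -0.2, -0.3]
width: 0.0001
finger_force: 0.0
```

```bash
python3 p4.py | head -1
```

```text
10.975 slope mm [-50.2  -0.2  33.6] w 8.109026369402693e-05 ff 0.0 F tool [-0.3 -0.2  0.1]
```

Force went to zero, which suggests the lever snapped away. A light press confirms it, then I'll retreat.

Emit:
step_arm([
  [[0,0,0.003],[0,0,0],0],
  [[0,0,0.005],[0,0,0],0],
])

```text
t: 11.22
ee_pos: [0.5772, -0.1432, 0.0959]
orientation: [[-0.249, 0.945, -0.211], [0.724, 0.326, 0.607], [0.643, -0.001, -0.766]]
wrist_force: [-1.2, 0.3, 0.1]
width: -0.0002
finger_force: 0.0
```

Emit:
step_arm([
  [[0,0,-0.02],[0,0,0],0],
  [[0,0,-0.05],[0,0,0],0],
  [[0,0,-0.1],[0,0,0],0],
  [[0,0,-0.12],[0,0,0],0],
  [[0,0,-0.12],[0,0,0],0],
])

```text
t: 11.85
ee_pos: [0.6034, -0.2176, 0.1891]
orientation: [[-0.251, 0.946, -0.208], [0.726, 0.325, 0.606], [0.64, 0.001, -0.768]]
wrist_force: [0.9, 0.1, 0.1]
width: -0.0
finger_force: 0.0
```

```bash
python3 p4.py wr6 | head -1
python3 - <<'E'
from h import *
W=np.load("pics/wr6.npz"); l=latch(0,.02); print([(n,(proj(W,slw(l[n]))*1.4).round()) for n in("tip","end","knob","cb")], [(proj(W,w(P,lid((.023,y,.113),a)))*1.4).round() for y in(.13,-.13) for a in(0,LA)])
E
```

```text
11.85 slope mm [-50.8  -1.3 151.1] w -5.204608580713579e-06 ff 0.0 F tool [-0.1  0.8 -0.2]
[('tip', array([[392., 324.]])), ('end', array([[392., 345.]])), ('knob', array([[394.,   8.]])), ('cb', array([[394.,  45.]]))] [array([[148., 131.]]), array([[142., 121.]]), array([[639., 134.]]), array([[645., 123.]])]
```

View pics/wr6.png

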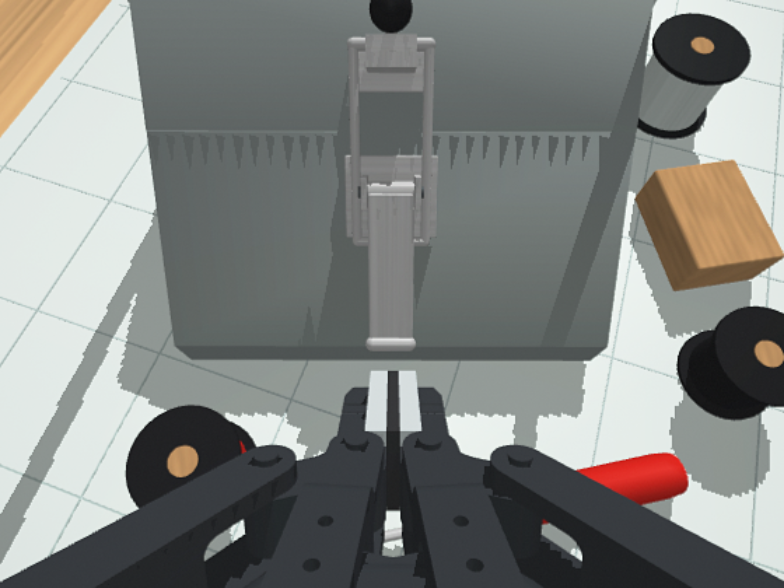

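The lever lies flat with its end at (390,344), predicted (392,345). The seam is closed at row 131 and the cross-bar sits at the keeper at (392,44), so I'm handing in.

```bash
python3 -c "
from plant import *
print(hand_in())"
```

```text
the job is handed in; nothing more can be done
None
```

I hooked the bail's cross-bar behind the keeper, pushed the lever down until it snapped flat, and backed the gripper clear. The last picture shows the lid closed and the lever flat, and I handed the job in at about 12 s; no verdict came back.

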